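Set the straightedge against the two register pins

ROBOT

A 7-joint arm with a two-finger parallel gripper is mounted at the origin on the work surface. World frame = base frame: x ahead of the robot, y to its left, z up, the work surface at z = 0. Lengths are in m, angles in rad, forces in N, time in s.
With the tool pointing down it reaches from about 0.35 to 0.775 m from the base axis. Payload 3.1 kg.
Tool frame: the origin (TCP) lies midway between the tips of the shut fingers; the grasp point (between the pads) lies 19 mm behind it; z points along the fingers, x is the direction in which the jaws open and shut, and the axes are right-handed (so a half turn about z gives the same grasp; the last joint's range is limited). The gripper opens to 85 mm and grips with 20 to 120 N. Pads are 22 mm wide; open, the fingers measure 114 mm over their backs; the gripper's body (76 mm by 85 mm) begins 54 mm behind the grasp point. The pads swing forward as they close: fully open they stand 13 mm farther back than shut.
Start: joints at [1.107, 0.311, 0.014, 1.512, -0.004, 1.319, -0.027], TCP at [0.225, -0.502, 0.231] pointing down, gripper open.
Joint ranges: [-2.7, 2.7], [-0.3, 1.91], [-1.27, 1.3], [0.12, 2.57], [-1.44, 4.58], [0.2, 2.03], [-3.05, 3.05]. Speed limits (rad/s): [2.79, 2.79, 3.14, 3.14, 3.14, 3.14, 3.14].

INTERFACE

Orientations are given as a rotation vector (axis times angle).
In Python, from station import * gives the robot as it stands.
- The arm moves only by the tool send_rows, never from a script. Its argument "commands" is a list of rows, each a list of 3 entries, a list of its own where there are three numbers: the turn, a rotation vector about the tool's x, y, z normalised to -1 to 1, where 1 is 0.15 rad, then the shift along the tool's x, y, z normalised to -1 to 1, where 1 is 0.02 m, then the closure, from -1 (fully open) to 1 (shut). In form: [[[wx, wy, wz], [x, y, z], jaw], ...]. A call has exactly 5 rows; each row shifts and turns the commanded pose from where the row before left it, along the tool's axes as they then stand; what a row does not reach is not made up. A row lasts 1/10 s, in which the tool goes at most 50 mm and 8.59 degrees, less where a joint would pass 70% of its speed; a pose out of reach is approached as far as the arm can. A call with a number of a shift or a turn outside -1 to 1 is refused whole. A call with a gripper value outside its range is refused whole. The fingers move at their own pace and stop on an object; the grip force is fixed at half the most. Time passes only in rows, so rows that do not move let the fingers close, or fill a call up. It gives the time, the measured TCP pose, the force and the opening at its end, in the units of the state.
- sense(): the state, without advancing time (a new reading comes with each control period).
- grab_frame(name): name is "scene" or "top"; returns a dict with "frame" (420x560x3 uint8, blue, green, red), "z_map" (420x560 float32, m along the optical axis (not along the pixel's ray), 0 where there is no reading), "fx", "fy", "cx", "cy" (pixels), "D" ([k1, k2, p1, p2, k3] as OpenCV has them; the pictures are not rectified), "pose" (4x4, takes a point from camera to world coordinates). Camera axes: x right, y up, looking along -z (the intrinsics and any distortion apply to the point x, -y, -z); pixel columns grow to the right and rows downward; lengths in m; the calibration is good to about 2 mm. A picture is of the moment at which its call begins.
- finish_job(): hands the job in, once; it reports no verdict.
The state is a dict: "time_s": time; "joint_positions": joint angles; "joint_vel": joint speeds; "effort": joint torques, N m; "eef_pos": TCP position; "tool_rot": TCP orientation; "contact_force": force on the tool from outside, world axes, zero at the start; "ft_torque": the same for the moment, N m; "gripper_width": opening from 0.0 (shut) to 1.0 (fully open).
Only numpy, scipy, OpenCV 4.12 (cv2) and the standard library are available. Lean on these libraries where they do the work, as an engineer would, in place of code of your own. Each camera call takes 0.05 s, during which the arm holds its last target. There are 200 camera calls.

TASK

Before the next print, the aluminium straightedge with the black grip has to be set on the registration board: slide it forward along the board, without lifting it off, until its long front edge is pressed against both red-capped pins at once, then let go and leave it there. Leave the wooden batten where it lies.

Things in the scene. Friction and masses are not known exactly. Their poses are not given: they have to be found in the camera images.
- straightedge_grip (a point): Centre of the upright black grip of the loose aluminium straightedge, 33 mm above its underside. Flat bar 300 mm long (along y), 44 wide (x), 8 thick; its long front edge is 22 mm along +x, which points away from the robot, towards the pins. The grip, mid-bar, is 90 mm long (y), 16 thick (x) and 8 to 58 mm above the underside: pinch it across x from above. About 0.35 kg, lies on the board.
- pin_left_mid (a point): Middle of the left (+y) register pin: fixed, rigid, upright brass pin with a red cap, 20 mm in diameter, 22 mm tall; the point is on its axis, 11 mm above the board. The pins stand about 160 mm apart on the far part of the board, a fixed wooden plate 320 x 400 mm, its top 10 mm above the table, turned by up to 15 degrees. The line through the pins may be askew to it.
- pin_right_mid (a point): Middle of the right (-y) register pin, same as the left one. The way from the straightedge to both pins is clear.
- batten_grip (a point): Centre of a bystander, 25 mm above the table: a loose wooden batten 280 mm long (along x), 44 wide, 10 thick, with a wooden rib 90 mm long and 18 thick on it, 40 mm tall in all. It lies on the table left or right of the board, a yellow slab on the other side. Not to be moved.

How it is judged:
On the way:
1. the straightedge is pressed home on the pins: it bears on a pin with over 0.3 N while its front edge is within 6 mm of touching each of the two, for 0.1 s (x of pin_left_mid in the frame of straightedge_grip between 0.026 and 0.038 m and y of pin_left_mid in the frame of straightedge_grip between -0.145 and 0.145 m and x of pin_right_mid in the frame of straightedge_grip between 0.026 and 0.038 m and y of pin_right_mid in the frame of straightedge_grip between -0.145 and 0.145 m and (contact force between straightedge and pin_left above 0.3 N or contact force between straightedge and pin_right above 0.3 N)), for 0.1 s.
At the end, for the whole second after the job is handed in: the straightedge lies flat on the board, released, its front edge along both pins with a gap of no more than 10 mm at either, both pins within its length; the batten is within 20 mm of where it was (x of pin_left_mid in the frame of straightedge_grip between 0.026 and 0.042 m and y of pin_left_mid in the frame of straightedge_grip between -0.145 and 0.145 m and x of pin_right_mid in the frame of straightedge_grip between 0.026 and 0.042 m and y of pin_right_mid in the frame of straightedge_grip between -0.145 and 0.145 m and height (world z) of straightedge_grip below 0.05 m and angle between straightedge_grip's own z axis and vertical below 0.1 rad and distance of batten_grip from where it was at the start of the episode below 0.02 m); the robot touches nothing.
It fails at once if the straightedge is lifted more than 30 mm off the board (height (world z) of straightedge_grip above 0.073 m).
It fails at once if the wooden batten is moved more than 20 mm (distance of batten_grip from where it was at the start of the episode above 0.02 m).
It also fails if it takes over 32 s, if anything falls off the work surface, if the arm or the gripper's body presses on something with over 40 N, if the wrist force passes 120 N, or if a joint passes its speed limit or range.

## Working session

There is one attempt and no reset: what is moved stays moved. The work goes in short steps, Python scripts to look and compute and a tool call to move; the robot and the scene stay as the last step left them, time stands still between calls to the robot, and variables do not carry over. Pictures are saved under pics/ and viewed, about 8 in all and at most 12, crops included, and the job is handed in when it is done.

Besides the shell and the picture viewer there is one more tool, called after "Call:" as a command line: name --argument value ..., lists and objects as JSON in quotes. send_rows: Moves the arm, as the interface text tells. Scaled input: -1 to 1 covers 0.02 m each way for a shift and 0.15 rad each way for a turn. Its arguments: {"type":"object","properties":{"commands":{"type":"array"}},"required":["commands"]}

```bash
mkdir -p pics
cat > h.py <<'E'
from station import *
import numpy as np, cv2
from scipy.spatial.transform import Rotation as R
def K(f): return np.array([[f["fx"],0,f["cx"]],[0,f["fy"],f["cy"]],[0,0,1.]])
def ray(f,uv):
    p=cv2.undistortPoints(np.array(uv,float).reshape(-1,1,2),K(f),np.array(f["D"],float)).reshape(-1,2)
    d=np.c_[p[:,0],-p[:,1],-np.ones(len(p))]
    return f["pose"][:3,3], d@f["pose"][:3,:3].T
def plane(f,uv,z):
    o,d=ray(f,uv); return o+d*((z-o[2])/d[:,2])[:,None]
def cloud(f):
    h,w=f["z_map"].shape; v,u=np.mgrid[:h,:w]
    o,d=ray(f,np.c_[u.ravel(),v.ravel()]); return (o+d*f["z_map"].ravel()[:,None]).reshape(h,w,3)
E
python3 - <<'E'
from h import *
import pickle
fs={n:grab_frame(n) for n in("top","scene")}
pickle.dump(fs,open("f0.pkl","wb"))
for n,f in fs.items(): cv2.imwrite(f"pics/{n}0.png",f["frame"]); print(n,f["pose"].round(3).tolist(),f["fx"],f["D"])
print(sense())
E
```

```text
top [[0.008, 0.998, -0.061, 0.504], [-1.0, 0.008, 0.006, 0.001], [0.006, 0.06, 0.998, 1.077], [0.0, 0.0, 0.0, 1.0]] 423.6396873802272 [-0.12665437  0.          0.          0.          0.        ]
scene [[-0.813, -0.405, 0.418, 0.985], [0.582, -0.567, 0.583, 0.568], [0.001, 0.717, 0.697, 0.74], [0.0, 0.0, 0.0, 1.0]] 446.2171165524395 [-0.03766045  0.          0.          0.          0.        ]
{'time_s': 0.1, 'joint_positions': array([ 1.10730945,  0.3116395 ,  0.01399328,  1.51284671, -0.00441329,
        1.31921494, -0.02718655]), 'joint_vel': array([ 0.00010801, -0.00095849, -0.00112244, -0.00228474, -0.0002444 ,
       -0.00166906, -0.00138419]), 'effort': array([ 8.75122696e-04, -3.80851471e+01,  1.46624073e-01, -2.31239033e+01,
        1.22742381e-02,  8.07594712e-03, -1.65128540e-05]), 'eef_pos': array([ 0.22492239, -0.50121006,  0.2303533 ]), 'tool_rot': array([-2.63642475,  1.70650768,  0.00280085]), 'contact_force': array([-0.73596324, -0.32873578, -0.44360174]), 'ft_torque': array([ 0.03579633, -0.03419038, -0.04499644]), 'gripper_width': 0.9972871487332665}
```

View pics/top0.png

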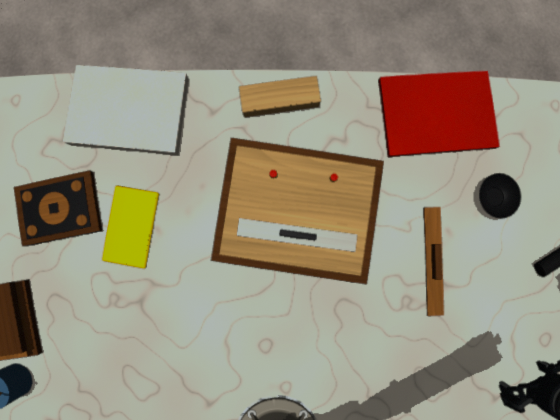

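View pics/scene0.png

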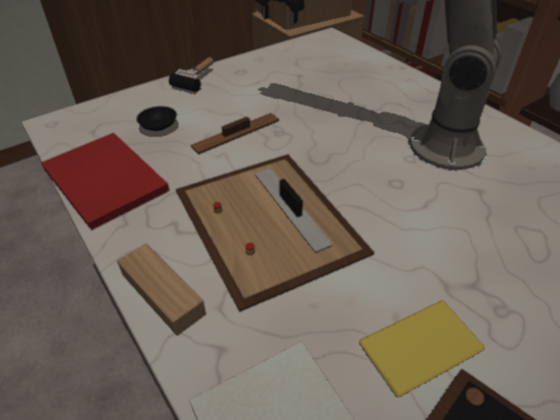

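The top view shows the pins at about (273,174) and (333,177). The straightedge runs from (238,227) to (356,243) with its grip near (297,236), and the batten is at (434,260). The scene view agrees. Next I'll measure them.

```bash
cat >> h.py <<'E'
def measure(f,jaws=True):
    im=f["frame"]; hsv=cv2.cvtColor(im,cv2.COLOR_BGR2HSV); P=cloud(f)
    out={}
    # pins: red blobs, small
    red=((hsv[...,0]<8)|(hsv[...,0]>172))&(hsv[...,1]>150)&(hsv[...,2]>80)
    n,l,s,c=cv2.connectedComponentsWithStats(red.astype(np.uint8))
    pins=[plane(f,c[i],0.032)[0] for i in range(1,n) if 20<s[i,4]<250]
    out["pins"]=sorted([p[:2].round(4).tolist() for p in pins],key=lambda p:-p[1])
    X,Y,Z=P[...,0],P[...,1],P[...,2]
    roi=(abs(X-.5)<.2)&(abs(Y)<.22)
    def comp(m):
        n,l,s,c=cv2.connectedComponentsWithStats(m.astype(np.uint8)); i=1+s[1:,4].argmax()
        return (l==i)
    bar=roi&(hsv[...,1]<50)&(im.min(2)>120)&(Z<.04)&(Z>.005)
    m=comp(cv2.morphologyEx(bar.astype(np.uint8),cv2.MORPH_CLOSE,np.ones((15,15))))
    pts=np.argwhere(m)[:,::-1]; q=plane(f,pts,.018)[:,:2].astype(np.float32)
    (cx,cy),(a,b),t=cv2.minAreaRect(q); bx=cv2.boxPoints(((cx,cy),(a,b),t))
    e=max([bx[1]-bx[0],bx[2]-bx[1]],key=np.linalg.norm); e=e*np.sign(e[1])
    out["bar"]=(round(cx,4),round(cy,4),round(a,3),round(b,3),"yaw",round(float(np.arctan2(-e[0],e[1])),4))
    g=roi&m&(im.max(2)<80); g=comp(g); q=plane(f,np.argwhere(g)[:,::-1],.068)[:,:2].astype(np.float32)
    out["grip"]=cv2.minAreaRect(q); out["gripcloud"]=P[g&(Z>.055)].reshape(-1,3).mean(0).round(4)
    return out
E
python3 - <<'E'
from h import *
import pickle
fs=pickle.load(open("f0.pkl","rb"))
for n,f in fs.items():
    try: print(n,measure(f))
    except Exception as e: print(n,repr(e))
E
```

```text
top {'pins': [[0.6687, 0.0147], [0.6607, -0.1376]], 'bar': (0.5165, -0.0465, 0.299, 0.044, 'yaw', -0.13), 'grip': ((0.5154306888580322, -0.04590659961104393), (0.08550894260406494, 0.01526099443435669), 82.84196472167969), 'gripcloud': array([ 0.5163, -0.0461,  0.0676])}
scene ValueError('attempt to get argmax of an empty sequence')
```

Call:
send_rows --commands '[[[0,0,-0.68],[0,0,0],-1],[[0,0,-0.68],[0,0,0],-1],[[0,0,-0.68],[0,0,0],-1],[[0,0,-0.68],[0,0,0],-1],[[0,0,-0.68],[0,0,0],-1]]'

```text
time_s: 0.6
eef_pos: [0.225, -0.5014, 0.2306]
tool_rot: [-2.984, 0.98, 0.002]
contact_force: [0.4, -0.6, 0.3]
gripper_width: 0.999
```

Call:
send_rows --commands '[[[0,0,-0.68],[0,0,0],-1],[[0,0,-0.68],[0,0,0],-1],[[0,0,-0.68],[0,0,0],-1],[[0,0,-0.68],[0,0,0],-1],[[0,0,-0.68],[0,0,0],-1]]'

```text
time_s: 1.1
eef_pos: [0.225, -0.5014, 0.2306]
tool_rot: [-3.134, 0.196, 0.001]
contact_force: [0.4, 0.0, -0.2]
gripper_width: 0.999
```

Call:
send_rows --commands '[[[0,0,0],[0.46,-0.98,0],-1],[[0,0,0],[0.46,-0.98,0],-1],[[0,0,0],[0.46,-0.98,0],-1],[[0,0,0],[0.46,-0.98,0],-1],[[0,0,0],[0.46,-0.98,0],-1]]'

```text
time_s: 1.6
eef_pos: [0.2835, -0.4094, 0.2307]
tool_rot: [-3.134, 0.203, 0.001]
contact_force: [0.4, 0.2, 0.5]
gripper_width: 1.003
```

Call:
send_rows --commands '[[[0,0,0],[0.46,-0.98,0],-1],[[0,0,0],[0.46,-0.98,0],-1],[[0,0,0],[0.46,-0.98,0],-1],[[0,0,0],[0.46,-0.98,0],-1],[[0,0,0],[0.46,-0.98,0],-1]]'

```text
time_s: 2.1
eef_pos: [0.3417, -0.3182, 0.2308]
tool_rot: [-3.134, 0.202, 0.001]
contact_force: [0.4, -0.2, -0.7]
gripper_width: 0.999
```

```bash
cat >> h.py <<'E'
def todo(p,yaw):
    s=sense(); r=R.from_rotvec(s["tool_rot"]); M=r.as_matrix()
    y=np.arctan2(M[1,0],M[0,0]); print("t",s["time_s"],"tcp",s["eef_pos"].round(4),"yaw",round(y,4),"tilt",M[:,2].round(4),"F",s["contact_force"].round(1),"w",round(s["gripper_width"],3),"q7",s["joint_positions"][6].round(2))
    print("shift units",((np.array(p)-s["eef_pos"])@M/.02).round(2),"wz units",round(-(yaw-y)/.15,2))
E
python3 -c "
from h import *
todo([.516,-.046,.13],-.13)"
```

```text
t 2.1 tcp [ 0.3417 -0.3182  0.2308] yaw -0.129 tilt [-8.e-04  7.e-04 -1.e+00] F [ 0.4 -0.2 -0.7] w 0.999 q7 0.54
shift units [  6.9  -14.61   5.04] wz units 0.01
```

Call:
send_rows --commands '[[[0,0,0],[0.46,-0.97,0],-1],[[0,0,0],[0.46,-0.97,0],-1],[[0,0,0],[0.46,-0.97,0],-1],[[0,0,0],[0.46,-0.97,0],-1],[[0,0,0],[0.46,-0.97,0],-1]]'

```text
time_s: 2.6
eef_pos: [0.3997, -0.228, 0.2309]
tool_rot: [-3.135, 0.202, 0.001]
contact_force: [0.4, -0.3, 0.6]
gripper_width: 0.999
```

Call:
send_rows --commands '[[[0,0,0],[0.46,-0.97,0.4],-1],[[0,0,0],[0.46,-0.97,0.4],-1],[[0,0,0],[0.46,-0.97,0.4],-1],[[0,0,0],[0.46,-0.97,0.4],-1],[[0,0,0],[0.46,-0.97,0.4],-1]]'

```text
time_s: 3.1
eef_pos: [0.4577, -0.1379, 0.1905]
tool_rot: [-3.135, 0.203, 0.002]
contact_force: [0.2, 0.1, -0.5]
gripper_width: 1.0
```

Call:
send_rows --commands '[[[0,0,0],[0.46,-0.97,0.6],-1],[[0,0,0],[0.46,-0.97,0.6],-1],[[0,0,0],[0.46,-0.97,0.6],-1],[[0,0,0],[0.46,-0.97,0.6],-1],[[0,0,0],[0.46,-0.97,0.6],-1]]'

```text
time_s: 3.6
eef_pos: [0.5159, -0.0478, 0.1303]
tool_rot: [3.135, -0.203, -0.002]
contact_force: [-1.1, -0.1, -0.7]
gripper_width: 1.0
```

Call:
send_rows --commands '[[[0,0,0],[0,0,0],-1],[[0,0,0],[0,0,0],-1],[[0,0,0],[0,0,0],-1],[[0,0,0],[0,0,0],-1],[[0,0,0],[0,0,0],-1]]'

```text
time_s: 4.1
eef_pos: [0.5159, -0.0495, 0.1318]
tool_rot: [3.134, -0.205, 0.001]
contact_force: [-0.5, -0.4, 0.1]
gripper_width: 1.0
```

```bash
python3 -c "
from h import *
todo([.516,-.046,.03],-.13)
cv2.imwrite('pics/s1.png',grab_frame('scene')['frame'][80:330,130:420].repeat(2,0).repeat(2,1))
f=pickle=None
import pickle
f=pickle.load(open('f0.pkl','rb'))['scene']; im=f['frame']; h=cv2.cvtColor(im,cv2.COLOR_BGR2HSV)
red=((h[...,0]<8)|(h[...,0]>172))&(h[...,1]>130)&(h[...,2]>60)
n,l,s,c=cv2.connectedComponentsWithStats(red.astype('uint8'))
for i in range(1,n):
  if 15<s[i,4]<250: print(c[i],s[i,4],plane(f,c[i],.031))
f=pickle.load(open('f0.pkl','rb'))['top'];im=f['frame']; h=cv2.cvtColor(im,cv2.COLOR_BGR2HSV)
d=(im.max(2)<80)
n,l,s,c=cv2.connectedComponentsWithStats(d[225:250,270:325].astype('uint8')); print(s)
"
```

```text
t 4.1 tcp [ 0.5159 -0.0495  0.1318] yaw -0.1307 tilt [ 8.e-04 -8.e-04 -1.e+00] F [-0.5 -0.4  0.1] w 1.0 q7 -0.24
shift units [-0.02 -0.18  5.09] wz units -0.0
[216.68181818 204.79545455] 44 [[ 0.66428885 -0.13567194  0.031     ]]
[249.5 246. ] 52 [[0.67138994 0.0166167  0.031     ]]
[[   0    0   55   25 1150]
 [  10    5   36   10  225]]
```

View pics/s1.png

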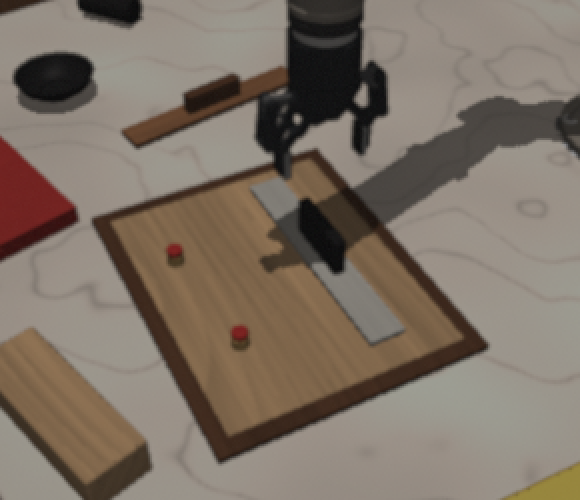

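The crop shows the open fingers above and straddling the black grip (crop ~(320,235)), with the way to both pins clear. I'll descend and close.

Call:
send_rows --commands '[[[0,0,0],[0,-0.04,1],-1],[[0,0,0],[0,-0.04,1],-1],[[0,0,0],[0,-0.04,1],-1],[[0,0,0],[0,-0.04,1],-1],[[0,0,0],[0,-0.04,1],-1]]'

```text
time_s: 4.65
eef_pos: [0.5166, -0.0449, 0.0308]
tool_rot: [3.135, -0.204, 0.001]
contact_force: [0.3, 0.1, -0.8]
gripper_width: 1.002
```

Call:
send_rows --commands '[[[0,0,0],[0,0,0],-0.5],[[0,0,0],[0,0,0],0],[[0,0,0],[0,0,0],0.3],[[0,0,0],[0,0,0],0.5],[[0,0,0],[0,0,0],0.7]]'

```text
time_s: 5.15
eef_pos: [0.5175, -0.0446, 0.0324]
tool_rot: [3.135, -0.203, 0.004]
contact_force: [-0.6, -0.1, 3.2]
gripper_width: 0.177
```

Call:
send_rows --commands '[[[0,0,0],[0,0,0],1],[[0,0,0],[0,0,0],1],[[0,0,0],[0,0,0],1],[[0,0,0],[0,0,0],1],[[0,0,0],[0,0,0],1]]'

```text
time_s: 5.65
eef_pos: [0.5175, -0.0446, 0.0324]
tool_rot: [3.135, -0.203, 0.003]
contact_force: [-0.4, -0.9, 6.0]
gripper_width: 0.182
```

Run:
```python
from h import *
# target: normal to pin line, mean of the two views
L=np.array([.6700,.0157]);Rr=np.array([.6625,-.1366])
t=(L-Rr)/np.linalg.norm(L-Rr); n=np.array([t[1],-t[0]]); yaw=np.arctan2(n[1],n[0])
C=sense()["eef_pos"][:2]; g=n@(L-C)-.032
print("yaw",yaw,"advance",g,"lat",t@(L-C),t@(Rr-C)); T=C+n*g
todo([*T,sense()["eef_pos"][2]],yaw)
```

```text
yaw -0.04920516187061747 advance 0.1173489670645852 lat 0.0677566895845996 -0.08472786701048647
t 5.65 tcp [ 0.5175 -0.0446  0.0324] yaw -0.1291 tilt [ 2.2e-03 -5.0e-04 -1.0e+00] F [-0.4 -0.9  6. ] w 0.182 q7 -0.31
shift units [ 5.85 -0.47  0.01] wz units -0.53
```

Call:
send_rows --commands '[[[0,0,-0.05],[0.4,-0.05,0],1],[[0,0,-0.05],[0.5,-0.05,0],1],[[0,0,-0.05],[0.5,-0.05,0],1],[[0,0,-0.05],[0.5,-0.05,0],1],[[0,0,-0.05],[0.5,-0.05,0],1]]'

```text
time_s: 6.15
eef_pos: [0.5597, -0.0448, 0.0325]
tool_rot: [3.136, -0.143, -0.018]
contact_force: [-12.5, -0.5, 19.1]
gripper_width: 0.177
```

Call:
send_rows --commands '[[[0,0,-0.06],[0.5,0,0],1],[[0,0,-0.06],[0.5,0,0],1],[[0,0,-0.06],[0.5,0,0],1],[[0,0,-0.06],[0.5,0,0],1],[[0,0,-0.04],[0.4,0,0],1]]'

```text
time_s: 6.65
eef_pos: [0.6089, -0.0478, 0.0325]
tool_rot: [3.14, -0.077, -0.013]
contact_force: [-11.1, 0.3, 15.7]
gripper_width: 0.183
```

Run:
```python
from h import *
todo([.634,-.050,.0324],-.0492)
f=grab_frame('scene'); cv2.imwrite('pics/s2.png',cv2.resize(f['frame'][130:330,130:390],None,fx=3,fy=3))
f=grab_frame('top'); cv2.imwrite('pics/t2.png',cv2.resize(f['frame'][130:270,210:390],None,fx=4,fy=4))
```

```text
t 6.65 tcp [ 0.6089 -0.0478  0.0325] yaw -0.0488 tilt [-8.6e-03 -2.0e-04 -1.0e+00] F [-11.1   0.3  15.7] w 0.183 q7 -0.24
shift units [ 1.26  0.05 -0.01] wz units 0.0
```

View pics/s2.png

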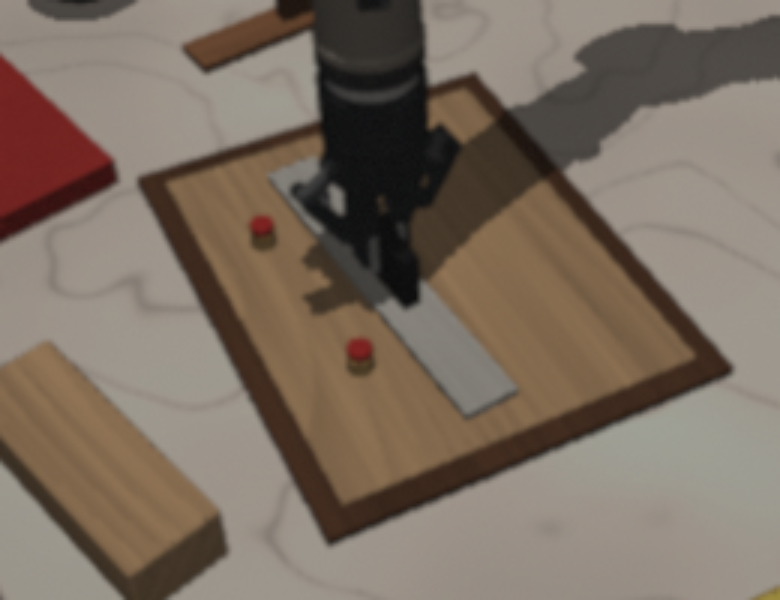

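View pics/t2.png

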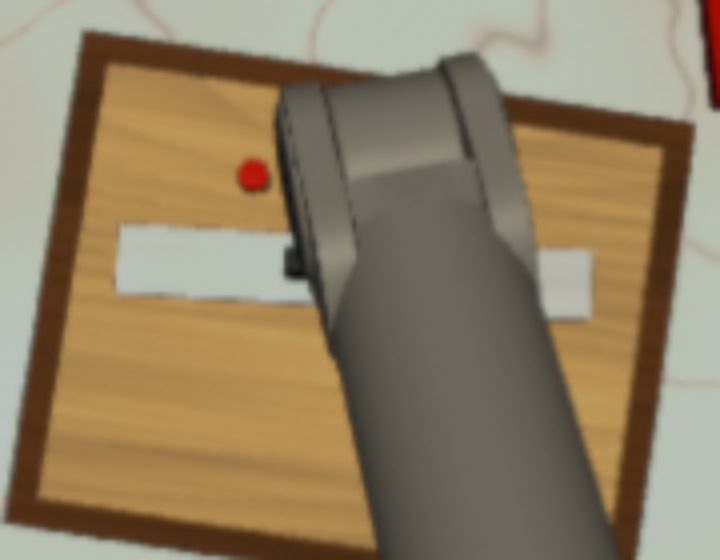

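The bar has followed the gripper flat on the board. It is about parallel to the pins (pins at crop (262,230) and (360,355) in the scene view), with roughly 25 mm left. I'll close in gently.

Call:
send_rows --commands '[[[0,0,0],[0.25,0,0],1],[[0,0,0],[0.25,0,0],1],[[0,0,0],[0.2,0,0],1],[[0,0,0],[0.2,0,0],1],[[0,0,0],[0.1,0,0],1]]'

```text
time_s: 7.25
eef_pos: [0.629, -0.0487, 0.0325]
tool_rot: [3.14, -0.077, -0.012]
contact_force: [-10.4, 0.9, 14.8]
gripper_width: 0.181
```

Call:
send_rows --commands '[[[0,0,0],[0.05,0,0],1],[[0,0,0],[0.05,0,0],1],[[0,0,0],[0.05,0,0],1],[[0,0,0],[0.05,0,0],1],[[0,0,0],[0.05,0,0],1]]'

```text
time_s: 7.75
eef_pos: [0.6336, -0.0489, 0.0325]
tool_rot: [3.14, -0.077, -0.013]
contact_force: [-10.1, 0.5, 14.3]
gripper_width: 0.177
```

Run:
```python
from h import *
todo([.634,-.050,.0324],-.0492); print(sense()["ft_torque"])
f=grab_frame('scene'); cv2.imwrite('pics/s3.png',cv2.resize(f['frame'][150:300,150:350],None,fx=4,fy=4))
```

```text
t 7.75 tcp [ 0.6336 -0.0489  0.0325] yaw -0.0488 tilt [-8.3e-03 -2.0e-04 -1.0e+00] F [-10.1   0.5  14.3] w 0.177 q7 -0.23
shift units [0.02 0.05 0.01] wz units 0.0
[0.16146377 2.06065173 0.04299325]
```

View pics/s3.png

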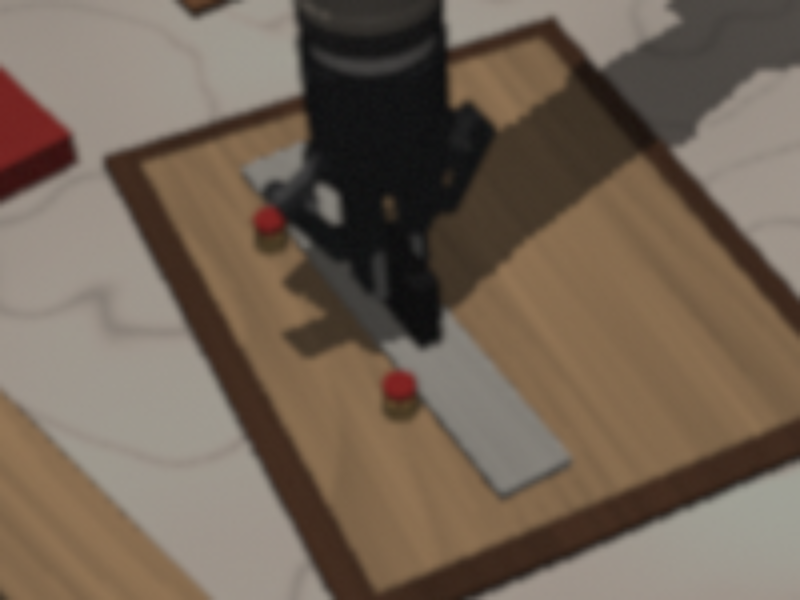

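Both pins are almost touching the front edge, at crop (270,230) and (400,395). There's no contact force beyond sliding friction yet, so I'll keep creeping forward.

Call:
send_rows --commands '[[[0,0,0],[0.05,0,0],1],[[0,0,0],[0.05,0,0],1],[[0,0,0],[0.05,0,0],1],[[0,0,0],[0,0,0],1],[[0,0,0],[0,0,0],1]]'

```text
time_s: 8.3
eef_pos: [0.6353, -0.049, 0.0326]
tool_rot: [3.14, -0.077, -0.017]
contact_force: [-12.9, -0.2, 17.2]
gripper_width: 0.184
```

Run:
```python
from h import *
todo([.634,-.050,.0324],-.0492); print(sense()["ft_torque"])
```

```text
t 8.3 tcp [ 0.6353 -0.049   0.0326] yaw -0.0487 tilt [-1.110e-02 -3.000e-04 -9.999e-01] F [-12.9  -0.2  17.2] w 0.184 q7 -0.23
shift units [-0.06  0.05  0.01] wz units 0.0
[ 0.10739687  2.69053592 -0.00827806]
```

Call:
send_rows --commands '[[[0,0,0],[0.05,0,0],1],[[0,0,0],[0.05,0,0],1],[[0,0,0],[0.05,0,0],1],[[0,0,0],[0,0,0],1],[[0,0,0],[0,0,0],1]]'

```text
time_s: 8.8
eef_pos: [0.6356, -0.0491, 0.0327]
tool_rot: [3.139, -0.077, -0.027]
contact_force: [-17.8, 0.6, 21.0]
gripper_width: 0.179
```

Run:
```python
from h import *
todo([.634,-.050,.0324],-.0492); print(sense()["ft_torque"])
f=grab_frame('scene'); cv2.imwrite('pics/s4.png',cv2.resize(f['frame'][170:290,190:340],None,fx=5,fy=5))
```

```text
t 8.8 tcp [ 0.6356 -0.0491  0.0327] yaw -0.0488 tilt [-1.720e-02 -6.000e-04 -9.999e-01] F [-17.8   0.6  21. ] w 0.179 q7 -0.23
shift units [-0.08  0.05  0.02] wz units 0.0
[ 0.20621209  3.90713144 -0.02487016]
```

View pics/s4.png

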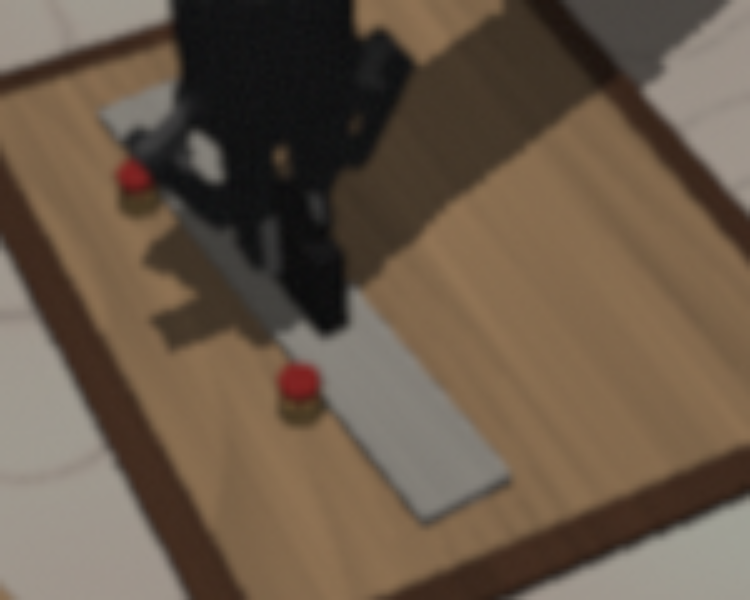

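The tool has stalled at x=0.6356: the last 3 mm commanded moved it only 0.3 mm, and the push force rose to 18 N with almost no yaw moment. That fits the bar bearing on both pins. I'll relax the preload and open.

Call:
send_rows --commands '[[[0,0,0],[-0.1,0,-0.04],1],[[0,0,0],[-0.1,0,-0.04],1],[[0,0,0],[0,0,0],1],[[0,0,0],[0,0,0],0.7],[[0,0,0],[0,0,0],0.5]]'

```text
time_s: 9.35
eef_pos: [0.638, -0.0494, 0.0323]
tool_rot: [-3.141, 0.077, 0.005]
contact_force: [-4.6, 1.2, 2.8]
gripper_width: 0.249
```

Call:
send_rows --commands '[[[0,0,0],[0,0,0],0.2],[[0,0,0],[0,0,0],-0.2],[[0,0,0],[0,0,0],-0.6],[[0,0,0],[0,0,0],-1],[[0,0,0],[0,0,0],-1]]'

```text
time_s: 9.85
eef_pos: [0.6397, -0.0498, 0.0329]
tool_rot: [-3.141, 0.078, -0.0]
contact_force: [-0.1, -0.8, -0.0]
gripper_width: 0.999
```

Call:
send_rows --commands '[[[0,0,0],[0,0,-0.5],-1],[[0,0,0],[0,0,-1],-1],[[0,0,0],[0,0,-1],-1],[[0,0,0],[0,0,-1],-1],[[0,0,0],[0,0,-1],-1]]'

```text
time_s: 10.35
eef_pos: [0.6398, -0.0497, 0.1247]
tool_rot: [3.141, -0.077, 0.002]
contact_force: [-0.3, -0.1, 0.6]
gripper_width: 1.001
```

Call:
send_rows --commands '[[[0,0,0],[-0.5,1,-1],-1],[[0,0,0],[-0.5,1,-1],-1],[[0,0,0],[-1,1,0],-1],[[0,0,0],[-1,1,0],-1],[[0,0,0],[-1,1,0],-1]]'

```text
time_s: 10.85
eef_pos: [0.5542, -0.1464, 0.1641]
tool_rot: [3.14, -0.077, 0.003]
contact_force: [0.3, -0.8, 0.6]
gripper_width: 1.001
```

Call:
send_rows --commands '[[[0,0,0],[-1,1,0],-1],[[0,0,0],[-1,1,0],-1],[[0,0,0],[-1,1,0],-1],[[0,0,0],[-1,1,0],-1],[[0,0,0],[-1,1,0],-1]]'

```text
time_s: 11.35
eef_pos: [0.4493, -0.2414, 0.1639]
tool_rot: [3.14, -0.077, 0.002]
contact_force: [-0.9, -0.5, -0.8]
gripper_width: 0.994
```

```bash
cat > chk.py <<'E'
from h import *
todo([.634,-.050,.0324],-.0492)
f=grab_frame('top'); cv2.imwrite('pics/t5.png',cv2.resize(f['frame'][120:320,200:460],None,fx=3,fy=3))
m=measure(f); print(m)
cx,cy,y=m["bar"][0],m["bar"][1],m["bar"][-1]; n=np.array([np.cos(y),np.sin(y)])
for p in m["pins"]: d=np.array(p)-[cx,cy]; print("pin in bar frame",n@d,d@[-n[1],n[0]])
import pickle
f0=pickle.load(open('f0.pkl','rb'))['top']
s=np.s_[195:325,415:450]; print("batten diff",(abs(f0["frame"][s].astype(int)-f["frame"][s]).max(2)>40).sum())
E
python3 chk.py
```

```text
t 11.35 tcp [ 0.4493 -0.2414  0.1639] yaw -0.0491 tilt [ 0.0013 -0.001  -1.    ] F [-0.9 -0.5 -0.8] w 0.994 q7 0.28
shift units [  8.75 -10.02   6.58] wz units 0.0
{'pins': [[0.6687, 0.0147], [0.6606, -0.1373]], 'bar': (0.6338, -0.0508, 0.299, 0.045, 'yaw', -0.0481), 'grip': ((0.630352795124054, -0.05007604882121086), (0.08470211923122406, 0.019436726346611977), 87.14408874511719), 'gripcloud': array([ 0.6325, -0.0502,  0.0715])}
pin in bar frame 0.0317103000055536 0.06710228664924753
pin in bar frame 0.03092804943483031 -0.08511137267226214
batten diff 2410
```

View pics/t5.png

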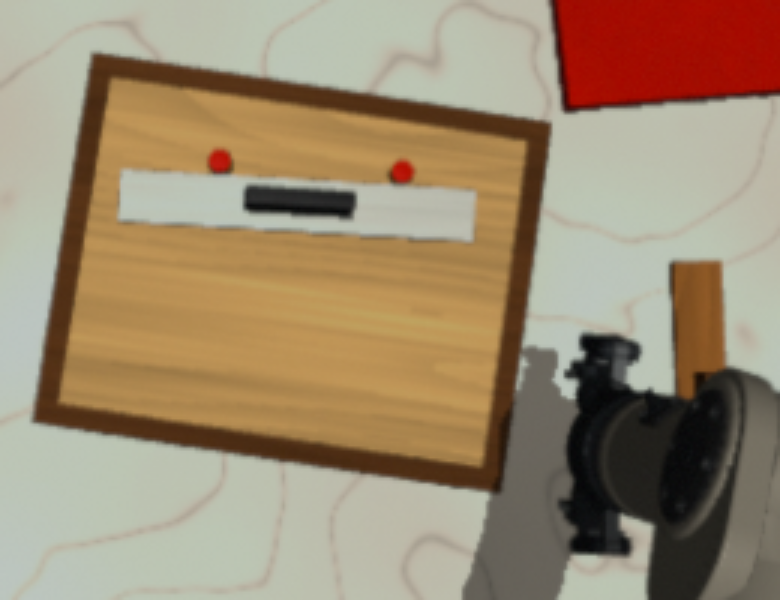

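Both pins touch the front edge and the gripper is clear. The batten is partly hidden by the arm. The grip depth read 4 mm higher than before, so I'll check flatness before handing in.

Run:
```python
from h import *
import pickle
f0=pickle.load(open('f0.pkl','rb'))
for nm,f,c,y in(("before",f0["top"],(.516,-.046),-.13),("after",grab_frame("top"),(.6338,-.0508),-.0481)):
    P=cloud(f)-[*c,0]; a=P[...,0]*np.cos(y)+P[...,1]*np.sin(y); b=-P[...,0]*np.sin(y)+P[...,1]*np.cos(y)
    for lo,hi in((-.14,-.06),(.06,.14)):
        m=(b>lo)&(b<hi)&(abs(a)<.017); A=np.c_[a[m],b[m],np.ones(m.sum())]; print(nm,"slopes,z",np.linalg.lstsq(A,P[...,2][m],rcond=None)[0].round(3)[[0,1]],np.median(P[...,2][m]).round(4))
s=np.s_[190:280,415:450]
fs=grab_frame("scene"); s=np.s_[110:155,188:285]
print("batten scene diff px",(abs(f0["scene"]["frame"][s].astype(int)-fs["frame"][s]).max(2)>40).sum())
```

```text
before slopes,z [-0.001 -0.002] 0.018
before slopes,z [ 0.003 -0.   ] 0.0179
after slopes,z [-0.01  -0.004] 0.0178
after slopes,z [-0.013  0.002] 0.0176
batten scene diff px 443
```

Run:
```python
from h import *
import pickle
a=pickle.load(open('f0.pkl','rb'))["scene"]["frame"][70:180,170:330]; b=grab_frame("scene")["frame"][70:180,170:330]
cv2.imwrite('pics/b.png',np.hstack([a,b]).repeat(2,0).repeat(2,1))
```

```text
(no output)
```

View pics/b.png

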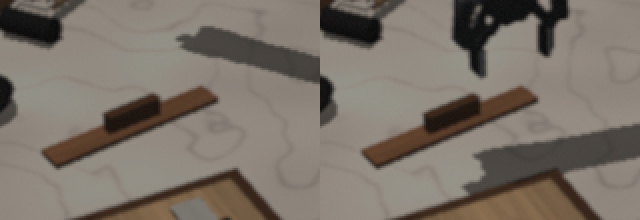

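The batten is in the same place before and after, with its left end at (42,155) and at (362−320=42,155). The pixel difference came only from the arm's shadow. Handing in.

```bash
python3 -c "
from station import *
print(finish_job())"
```

```text
the job is handed in; nothing more can be done
None
```

I pinched the straightedge by its grip and slid it about 118 mm along the board while turning it about 0.08 rad. I pressed it against the pins, then let go, backed the arm away and handed the job in at about 11.5 s.

**Pressing on the pins:** The tool stalled against the pins. The push force rose from about 10 N of sliding friction to 18 N, with almost no yaw moment, which suggests both pins took the load. I couldn't measure the force on each pin directly.

**Final position:** In the straightedge's frame the pins sit at x = 31.7 mm and 30.9 mm, and y = +67 mm and −85 mm. Exact contact would be 32 mm. The bar top is at about 17.7 mm, with a fitted tilt of about 0.01 rad.

**Batten and gripper:** Before-and-after pictures show the batten in the same place. The gripper is open, clear of everything, and its force reading is down to noise.

**Checks that disagreed:**
- The grip-top height read 4 mm higher after the move than before, but the bar's own depth readings showed it lying flat.
- The batten pixel comparisons flagged changes. In the pictures these were the arm's shadow (scene view) and the arm partly covering the batten (top view).

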